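# Press the freshly wrapped green book at the book-fair stall

## Robot

A 7-joint arm with a two-finger parallel gripper is mounted at the origin on the work surface. World frame = base frame: x ahead of the robot, y to its left, z up, the work surface at z = 0. Lengths are in m, angles in rad, forces in N, time in s.
With the tool pointing down it reaches from about 0.4 to 0.85 m from the base axis. Payload 4.5 kg.
Tool frame: the origin (TCP) lies on the centre line of the jaws, within the pads' length; the fingertips stand 14 mm ahead of it and the grasp point (between the pads) lies 5 mm behind it (nose_length is the distance from the TCP to the fingertips, in m); x points along the fingers, y is the direction in which the jaws open and shut, and the axes are right-handed (so a half turn about x gives the same grasp; the last joint's range is limited). The gripper opens to 88 mm and grips with 3 to 60 N. Pads are 18 mm wide; open, the fingers measure 123 mm over their backs; the gripper's body (75 mm by 187 mm) begins 45 mm behind the grasp point.
Start: joints at [1.145, 0.689, -0.195, 1.565, 0.157, 0.902, -0.215], TCP at [0.277, -0.56, 0.253] pointing down, gripper open.
Joint ranges: [-3.01, 3.01], [-0.46, 2.08], [-1.47, 1.51], [0.13, 2.56], [-1, 4.14], [0.04, 2.09], [-2.66, 2.66]. Speed limits (rad/s): [2.57, 2.57, 3.14, 3.14, 3.14, 3.14, 3.14].

## Interface

Orientations are given as a unit quaternion [x, y, z, w].
In Python, from plant import get_state, snapshot, camera_params, finish_job, boxes_of, silhouettes, spot_point, nose_length gives the robot as it stands.
- The arm moves only by the tool apply_moves, never from a script. Its arguments are lists of equal length, an entry for each row: "delta_pos": the shift along the tool's x, y, z in cm, a list of three; "yaw": the turn about the tool's x in rad; "gripper": the opening in per cent of the stroke, from 0 (shut) to 100 (fully open). A call has 1 to 10 rows; each row is the pose to reach, as a shift and turn from the pose measured when the call began, along the tool's axes at that moment; what a row does not reach only later rows make up. A row lasts 1/12 s, in which the tool goes at most 41.7 mm and 7.16 degrees, less where a joint would pass 70% of its speed; a pose out of reach is approached as far as the arm can. A call with a gripper value outside its range is refused whole. The fingers move at their own pace and stop on an object; "force" is the grip in N (left out, the last holds). Time passes only in rows, so rows that repeat a pose let the fingers close. It gives the time, the measured TCP pose, the force and the opening at its end, in the units of the state.
- get_state(): the state, without advancing time (a new reading comes with each control period).
- snapshot(name): name is "scene" or "side" or "wrist"; returns the picture (400x640x3 uint8, red, green, blue); there is no depth.
- camera_params(name): a dict with "fovy" (degrees; the focal length in pixels is half the picture's height over the tangent of half this angle, whatever the lens; pixels are square), "cx", "cy" (the principal point, pixels), "position" and "orientation" of the camera in the world. Camera axes: x right, y down, z forward; pixel columns grow to the right and rows downward; lengths in m; the calibration is good to about 2 mm. A picture is of the moment at which its call begins: read the wrist's pose just before it. camera_params takes no time and is no camera call; for the wrist camera it gives the pose at the moment of the call.
- finish_job(): hands the job in, once; it reports no verdict.
Trained networks look in the newest picture that a camera, given by its name, has taken for a name from the list of things; names that differ only in an ending like _2 or _b are one class to them, and where a whole thing is asked for, a point or a joint stands for the part that bears it (a point fixed in the world has none). Each returns a list of dicts, best first, with "score" (0 to 1); they miss things now and then, are a little off and sometimes report something else, mostly with a low value. They report only what shows in the picture. A call takes as long as a camera call.
- boxes_of(thing, camera): "bbox" ([left, top, width, height] in pixels, round what is visible of it).
- silhouettes(thing, camera): "mask" (400x640 bool, what is visible of it) and "bbox" ([left, top, width, height] in pixels, round what is visible of it).
- spot_point(thing, camera): "pixel" ([column, row] in pixels: a listed point, or the origin of a listed thing).
The state is a dict: "clock": time; "q": joint angles; "qd": joint speeds; "joint_torque": joint torques, N m; "tool_pos": TCP position; "eef_rot": TCP orientation; "contact_force": force on the tool from outside, world axes, zero at the start; "moment": the same for the moment, N m; "opening": opening from 0.0 (shut) to 1.0 (fully open).
Only numpy, scipy, OpenCV 4.12 (cv2) and the standard library are available. Lean on these libraries where they do the work, as an engineer would, in place of code of your own. Each camera call takes 0.05 s, during which the arm holds its last target.

## Task

Two small hand presses stand on the book stall. On the one that holds the green book, push the lever right down until it catches in its last notch, and let go so that the press holds the book flat by itself for a moment. Then press that press's red release button so that the lever springs all the way back up, and leave the lever of the other press (maroon book) alone.

Things in the scene. Friction and masses are not known exactly. Their poses are not given: they have to be found in the camera images.
- green_paddle (a point): Centre of the upper face of the black paddle (56 mm along lever, 36 wide, 14 thick) ending the lever of the press with the GREEN book. The lever points to the robot and rises 0.6 rad when up. Height of this point 156 mm up, 66 in last notch, 50 at stop; 99, 124, 121 mm before the hinge. It is 125 mm out along the lever, 7 mm above its centre line. 2 to 6 N push it. Axes as the button's when up.
- green_button_top (a point): Centre of the top of the red round release button (26 mm wide) on the same press, 121 mm above the table, facing up. Press straight down: travel 8 mm, 2 N at first, 5 N at the bottom; frees the lever 3 to 6 mm down. x: along the press from lever to book, y: across, z: up. The lever's level hinge (along y) is at x -50, z -41 mm from here. Only the raised lever stands higher.
- green_lever (a joint): Lever of the press with the green book, rad: 0 = up (sprung to there), grows as the paddle is pushed down, 0.9 = end stop. A ratchet catches it at two notches: half-way (rests near 0.39) and last (rests near 0.77, once pushed past 0.82). Only while the release button is down can it go back; it then springs up to 0 by itself in under a second.
- maroon_lever (a joint): Lever of the other press, alike but with a MAROON book: same meaning. It starts up (0) and is to stay up.

How it is judged:
By the outcome, as a careful person would: the job done as asked, in the order asked, and still so for the second after the job is handed in, with the robot touching nothing.
It also fails if it takes over 38 s, if anything falls off the work surface, if the arm or the gripper's body presses on something with over 40 N, if the wrist force passes 120 N, or if a joint passes its speed limit or range.

## Working session

There is one attempt and no reset: what is moved stays moved. The work goes in short steps, Python scripts to look and compute and a tool call to move; the robot and the scene stay as the last step left them, time stands still between calls to the robot, and variables do not carry over. Pictures are saved under pics/ and viewed, and the job is handed in when it is done.

Besides the shell and the picture viewer there is one more tool, called as name(argument=value, ...), one argument or row to a line, values as JSON. apply_moves: Moves the arm, as the interface text tells. Its arguments: {"type":"object","properties":{"delta_pos":{"type":"array"},"yaw":{"type":"array"},"gripper":{"type":"array"},"force":{"type":"number"}},"required":["delta_pos","yaw","gripper"]}

```bash
mkdir -p pics; ls; cat > h.py <<'E'
import numpy as np,cv2
from scipy.spatial.transform import Rotation as R
from plant import *
def save(n,f):
    im=snapshot(n); cv2.imwrite('pics/'+f,im[:,:,::-1]); return im
def ray(p,px):
    f=200/np.tan(np.radians(p['fovy'])/2)
    d=np.array([(px[0]-p['cx'])/f,(px[1]-p['cy'])/f,1])
    return np.array(p['position']),R.from_quat(p['orientation']).apply(d/np.linalg.norm(d))
def proj(p,X):
    f=200/np.tan(np.radians(p['fovy'])/2)
    c=R.from_quat(p['orientation']).inv().apply(np.array(X)-p['position'])
    return np.array([p['cx']+f*c[0]/c[2],p['cy']+f*c[1]/c[2]])
def tri(rs):
    A=sum(np.eye(3)-np.outer(d,d) for o,d in rs); b=sum((np.eye(3)-np.outer(d,d))@o for o,d in rs)
    return np.linalg.solve(A,b)
E
python3 - <<'E'
from h import *
for n in ['scene','side']:
    save(n,n+'1.png'); p=camera_params(n);print(n,p)
    for t in ['green_paddle','green_button_top']:
        for s in spot_point(t,n)[:3]: print(t,s)
s=get_state();print(s['clock'],s['tool_pos'],s['eef_rot'],R.from_quat(s['eef_rot']).as_matrix().round(3),nose_length)
E
```

```text
pics
scene {'fovy': 46.25130969338996, 'cx': 321.5232941093998, 'cy': 203.5151033469601, 'position': array([1.25338616, 0.16937169, 0.77638828]), 'orientation': array([ 0.54840792,  0.72218147, -0.33468852, -0.25629332])}
green_paddle {'pixel': [412.8, 203.0], 'score': 0.69}
green_button_top {'pixel': [415.2, 268.1], 'score': 0.71}
side {'fovy': 50.93140810137503, 'cx': 318.8788342145745, 'cy': 205.17442336203342, 'position': array([0.28870202, 0.60766992, 0.64552989]), 'orientation': array([-0.1720649 ,  0.87428269, -0.44673172,  0.08033818])}
green_paddle {'pixel': [309.2, 268.6], 'score': 0.57}
green_button_top {'pixel': [223.3, 273.7], 'score': 0.54}
0.3 [ 0.27726865 -0.55991974  0.25246804] [-0.68843822 -0.16133636  0.68855791 -0.16097018] [[-0.     0.444 -0.896]
 [ 0.    -0.896 -0.444]
 [-1.    -0.001  0.   ]] 0.014
```

View pics/scene1.png

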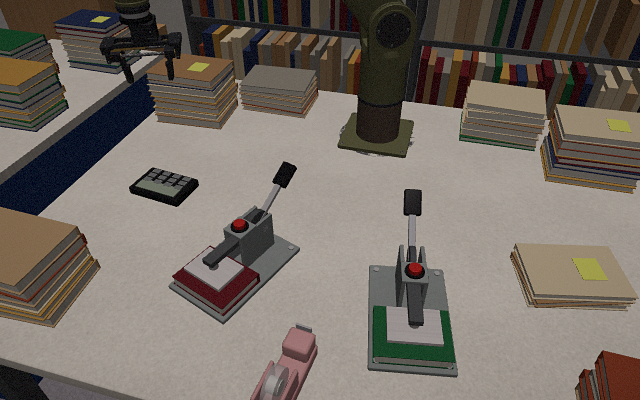

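View pics/side1.png

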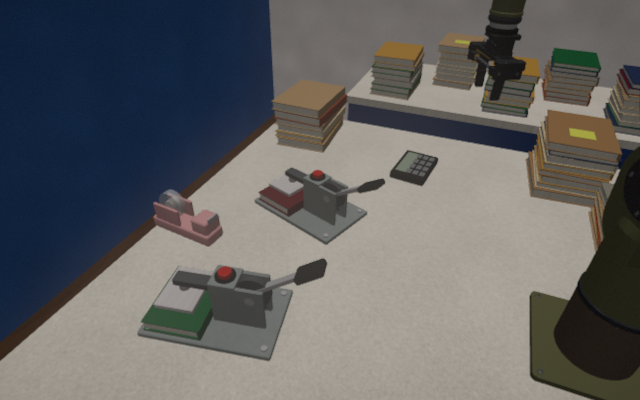

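```bash
python3 - <<'E'
from h import *
ps=camera_params('scene');pd=camera_params('side')
for a,b in [((412.8,203),(309.2,268.6)),((415.2,268.1),(223.3,273.7))]:
    X=tri([ray(ps,a),ray(pd,b)]);print(X.round(4),proj(ps,X),proj(pd,X))
E
```

```text
[0.4842 0.1525 0.1532] [411.73924355 201.65711611] [307.75766535 270.21440344]
[0.6317 0.1822 0.1156] [415.2296855 268.1300784] [223.33394044 273.6689261 ]
```

The scene view shows the green press at right: paddle at about (413,203), button at (415,269). In the side view it is at the lower left, with the paddle at (311,271) and the button at (225,272). The maroon press is the other one. Next I refine the button from its red blobs and the press yaw.

```bash
python3 - <<'E'
from h import *
P={n:camera_params(n) for n in ['scene','side']}
seeds={'scene':[(415,269),(413,203)],'side':[(224,272),(311,271)]}
rs=[];pl=[]
for n in P:
    im=cv2.imread(f'pics/{n}1.png').astype(int); b,g,r=im[...,0],im[...,1],im[...,2]
    m=((r>110)&(r>2*g)&(r>2*b)).astype(np.uint8)
    x,y=seeds[n][0]; w=np.zeros_like(m); w[y-15:y+15,x-15:x+15]=1; m*=w
    ys,xs=np.nonzero(m); print(n,len(xs),xs.min(),xs.max(),ys.min(),ys.max(),xs.mean(),ys.mean())
    c=(xs.mean(),ys.mean()); rs.append(ray(P[n],c))
    for z in (.121,.117):
        o,d=rs[-1]; print(z,(o+d*(z-o[2])/d[2]).round(4))
    crop=im[y-70 if n=='scene' else y-60:y+60, max(0,x-80):x+120].astype(np.uint8)
    cv2.imwrite(f'pics/{n}crop.png',cv2.resize(crop,None,fx=3.5,fy=3.5,interpolation=cv2.INTER_CUBIC))
print(tri(rs))
for n,c in (('scene',(412.8,203)),('side',(309.2,268.6))):
    o,d=ray(P[n],c); print(n,(o+d*(.156-o[2])/d[2]).round(4))
E
```

```text
scene 97 409 421 263 271 414.9072164948454 267.0515463917526
0.121 [0.6342 0.1812 0.121 ]
0.117 [0.6305 0.1813 0.117 ]
side 104 217 230 267 276 223.90384615384616 271.1826923076923
0.121 [0.6306 0.181  0.121 ]
0.117 [0.6332 0.1778 0.117 ]
[0.6318947  0.18055835 0.11923407]
scene [0.4913 0.1552 0.156 ]
side [0.4823 0.1507 0.156 ]
```

apply_moves(
  delta_pos=[
    [-4,0,0],
    [-6,0,0],
    [-6,0,0],
  ],
  yaw=[0.1,0.2,0.26],
  gripper=[0,0,0],
)

```text
clock: 0.55
tool_pos: [0.2788, -0.5622, 0.3174]
eef_rot: [0.705, 0.066, -0.702, 0.072]
contact_force: [0.9, -0.0, -0.1]
opening: 0.795
```

```bash
cat >> h.py <<'E'
def go(X,psi=0.19):
    s=get_state(); M=R.from_quat(s['eef_rot'])
    d=M.inv().apply(np.array(X)-s['tool_pos'])*100
    y=M.apply([0,1,0]); a=np.arctan2(y[1],y[0]); t=psi-np.pi/2
    print('t',s['clock'],'delta',d.round(2),'yaw',round(-(t-a),3),'tilt',M.apply([1,0,0]).round(3),'pos',s['tool_pos'].round(4))
E
python3 - <<'E'
from h import *
go([.486,.153,.29])
E
```

```text
t 0.55 delta [  2.3  -66.18 -34.18] yaw 0.005 tilt [ 0.005 -0.007 -1.   ] pos [ 0.2788 -0.5622  0.3174]
```

apply_moves(
  delta_pos=[
    [0,-3,-1.5],
    [0,-6.5,-3.3],
    [0,-10,-5.2],
    [0,-13.5,-7],
    [0,-17,-8.8],
    [0,-20.5,-10.6],
    [0,-24,-12.4],
    [0,-27.5,-14.2],
    [0,-31,-16],
    [0,-34.5,-17.8],
  ],
  yaw=[0,0,0,0,0,0,0,0,0,0],
  gripper=[0,0,0,0,0,0,0,0,0,0],
  force=20,
)

```text
clock: 1.38
tool_pos: [0.3867, -0.1875, 0.3153]
eef_rot: [0.705, 0.066, -0.702, 0.072]
contact_force: [1.5, 1.1, 0.6]
opening: 0.038
```

```bash
python3 - <<'E'
from h import *
go([.486,.153,.29])
E
```

```text
t 1.3833 delta [  2.33 -31.51 -16.32] yaw 0.005 tilt [ 0.005 -0.008 -1.   ] pos [ 0.3867 -0.1875  0.3153]
```

apply_moves(
  delta_pos=[
    [0,-3.5,-1.8],
    [0,-7,-3.6],
    [0,-10.5,-5.4],
    [0,-14,-7.2],
    [0,-17.5,-9],
    [0,-21,-10.8],
    [0,-24.5,-12.6],
    [0,-28,-14.4],
    [1,-31.5,-16.3],
    [2.3,-31.5,-16.3],
  ],
  yaw=[0,0,0,0,0,0,0,0,0,0],
  gripper=[0,0,0,0,0,0,0,0,0,0],
)

```text
clock: 2.22
tool_pos: [0.488, 0.1634, 0.2911]
eef_rot: [0.707, 0.073, -0.699, 0.073]
contact_force: [1.1, 1.3, 0.8]
opening: 0.005
```

```bash
python3 - <<'E'
from h import *
go([.486,.153,.29])
p=camera_params('wrist'); save('wrist','w1.png')
for t in ['green_paddle','green_button_top']:
    for s in spot_point(t,'wrist')[:2]:
        o,d=ray(p,s['pixel']); z=.156 if 'pad' in t else .121
        print(t,s,(o+d*(z-o[2])/d[2]).round(4))
print(p['position'])
E
```

```text
t 2.2167 delta [0.11 0.98 0.41] yaw 0.016 tilt [ 0.011  0.001 -1.   ] pos [0.488  0.1634 0.2911]
green_paddle {'pixel': [331.3, 199.5], 'score': 0.93} [0.4863 0.1524 0.156 ]
green_button_top {'pixel': [337.1, 39.7], 'score': 0.97} [0.6322 0.1777 0.121 ]
[0.56744563 0.18028457 0.42384298]
```

View pics/w1.png

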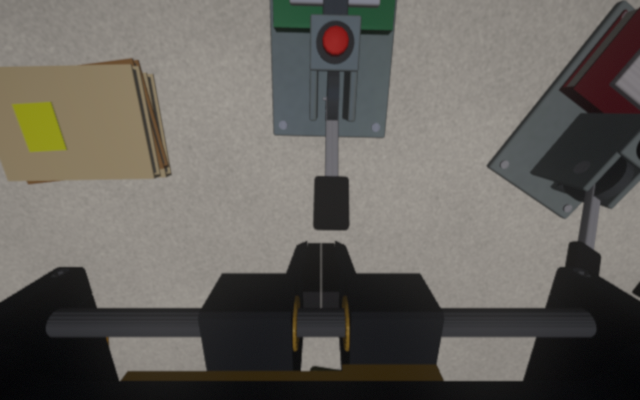

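The wrist view agrees: green paddle at (331,200), button at (335,40). The maroon paddle's tip shows at (583,262). I need to check how far it is from the gripper body when that comes down.

```bash
python3 - <<'E'
from h import *
p=camera_params('wrist')
for c in [(569,260),(583,260),(590,200)]:
    o,d=ray(p,c); print((o+d*(.165-o[2])/d[2]).round(4))
ps=camera_params('scene');pd=camera_params('side')
print(tri([ray(ps,(286,173)),ray(pd,(372,185))]))
print(tri([ray(ps,(288,167)),ray(pd,(380,183))]))
print(tri([ray(ps,(240,224)),ray(pd,(317,175))]))
s=get_state();M=R.from_quat(s['eef_rot'])
for x in (-.068,-.1):
  for y in (-.0935,.0935):
    for z in (-.0375,.0375): print((M.apply([x,y,z])+[.465,.149,.06]).round(3))
E
```

```text
[ 0.468  -0.1141  0.165 ]
[ 0.4708 -0.1285  0.165 ]
[ 0.5327 -0.1032  0.165 ]
[ 0.45781593 -0.13261817  0.15327751]
[ 0.44205525 -0.1335618   0.16034526]
[ 0.60467749 -0.1851289   0.11365335]
[0.483 0.249 0.127]
[0.41  0.234 0.127]
[0.52  0.065 0.129]
[0.446 0.051 0.129]
[0.483 0.249 0.159]
[0.41  0.234 0.159]
[0.52  0.065 0.161]
[0.446 0.051 0.161]
```

```bash
python3 - <<'E'
from h import *
for X in [(.4856,.1527,.19),(.468,.1493,.138),(.460,.148,.101),(.464,.1486,.062)]: go(X)
E
```

```text
t 2.3667 delta [ 9.95 -0.08 -0.04] yaw 0.006 tilt [ 0.003 -0.009 -1.   ] pos [0.4851 0.1527 0.2895]
t 2.3667 delta [15.15 -0.14  1.75] yaw 0.006 tilt [ 0.003 -0.009 -1.   ] pos [0.4851 0.1527 0.2895]
t 2.3667 delta [18.85 -0.21  2.57] yaw 0.006 tilt [ 0.003 -0.009 -1.   ] pos [0.4851 0.1527 0.2895]
t 2.3667 delta [22.75 -0.22  2.17] yaw 0.006 tilt [ 0.003 -0.009 -1.   ] pos [0.4851 0.1527 0.2895]
```

apply_moves(
  delta_pos=[
    [3,0,0],
    [6,-0.1,0],
    [8,-0.1,0],
    [9.5,-0.1,0],
    [11,-0.1,0.4],
    [12.3,-0.1,0.9],
    [13.7,-0.1,1.4],
    [15.2,-0.1,1.8],
    [16.7,-0.2,2.2],
    [16.7,-0.2,2.2],
  ],
  yaw=[0,0,0,0,0,0,0,0,0,0],
  gripper=[0,0,0,0,0,0,0,0,0,0],
)

```text
clock: 3.2
tool_pos: [0.4629, 0.1465, 0.1218]
eef_rot: [-0.704, -0.064, 0.704, -0.072]
contact_force: [-0.6, -1.1, 2.4]
opening: 0.006
```

```bash
python3 - <<'E'
from h import *
print(get_state()['contact_force'])
for X in [(.460,.148,.101),(.464,.1486,.062)]: go(X)
save('side','s2.png')
E
```

```text
[-0.57251515 -1.14920035  2.40026298]
t 3.2 delta [ 2.08 -0.23  0.26] yaw 0.003 tilt [ 0.001 -0.012 -1.   ] pos [0.4629 0.1465 0.1218]
t 3.2 delta [ 5.98 -0.25 -0.15] yaw 0.003 tilt [ 0.001 -0.012 -1.   ] pos [0.4629 0.1465 0.1218]
```

View pics/s2.png

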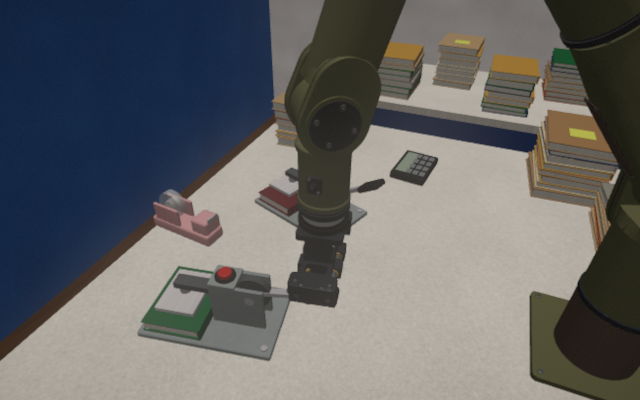

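The side view shows the gripper over the paddle, with the lever about half-way down at (285,295) and the maroon lever untouched at (370,185). I'll keep pushing.

apply_moves(
  delta_pos=[
    [1,-0.1,0.1],
    [2,-0.2,0.2],
    [3,-0.2,0.2],
    [4,-0.2,0.1],
    [4.7,-0.2,0],
    [5.2,-0.2,0],
    [5.5,-0.2,-0.1],
    [5.7,-0.2,-0.1],
    [5.7,-0.2,-0.1],
  ],
  yaw=[0,0,0,0,0,0,0,0,0],
  gripper=[0,0,0,0,0,0,0,0,0],
)

```text
clock: 4.0
tool_pos: [0.4648, 0.1474, 0.0666]
eef_rot: [0.704, 0.063, -0.703, 0.072]
contact_force: [-1.5, -3.8, 11.3]
opening: 0.004
```

```bash
python3 - <<'E'
from h import *
print(get_state()['contact_force'],get_state()['moment'])
for X in [(.464,.1486,.062)]: go(X)
E
```

```text
[-1.47349166 -3.82303478 11.25709804] [-0.85696723  0.15341376 -0.05971513]
t 4.0 delta [ 0.45 -0.14  0.05] yaw 0.002 tilt [ 0.003 -0.012 -1.   ] pos [0.4648 0.1474 0.0666]
```

apply_moves(
  delta_pos=[
    [0.4,0,0],
    [0.4,0,0],
    [0.4,0,0],
  ],
  yaw=[0,0,0],
  gripper=[0,0,0],
)

```text
clock: 4.25
tool_pos: [0.465, 0.1473, 0.0658]
eef_rot: [0.705, 0.063, -0.702, 0.072]
contact_force: [-6.8, -2.6, 37.9]
opening: 0.006
```

apply_moves(
  delta_pos=[
    [-1,0,0],
    [-2,0,0],
    [-3.5,0,0],
    [-6,0,0],
    [-9,0,0],
    [-12,0,0],
    [-14,0,0],
    [-15,0,0],
    [-15,0,0],
  ],
  yaw=[0,0,0,0,0,0,0,0,0],
  gripper=[0,0,0,0,0,0,0,0,0],
)

```text
clock: 5.0
tool_pos: [0.4661, 0.1505, 0.2184]
eef_rot: [0.708, 0.064, -0.7, 0.071]
contact_force: [0.3, -0.9, -0.4]
opening: 0.004
```

```bash
python3 - <<'E'
from h import *
print(get_state()['contact_force'])
p=camera_params('wrist'); save('wrist','w3.png')
for t in ['green_paddle','green_button_top']:
    for s in spot_point(t,'wrist')[:2]:
        o,d=ray(p,s['pixel']); z=.066 if 'pad' in t else .121
        print(t,s,(o+d*(z-o[2])/d[2]).round(4))
save('side','s3.png')
for s in spot_point('green_paddle','side')[:1]:
        o,d=ray(camera_params('side'),s['pixel']);print(s,(o+d*(.066-o[2])/d[2]).round(4))
go((.6325,.180,.20))
E
```

```text
[ 0.34500555 -0.871014   -0.38951166]
green_paddle {'pixel': [319.6, 195.1], 'score': 0.61} [0.4615 0.1493 0.066 ]
{'pixel': [322.8, 307.9], 'score': 0.56} [0.458 0.147 0.066]
t 5.25 delta [  1.49   0.16 -17.17] yaw 0.002 tilt [ 0.003 -0.013 -1.   ] pos [0.4636 0.149  0.2148]
```

View pics/s3.png

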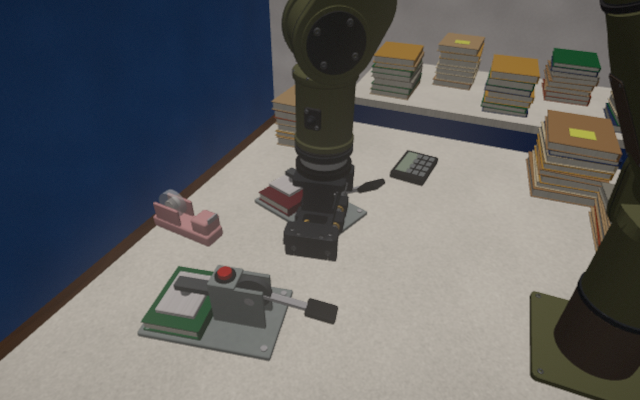

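View pics/w3.png

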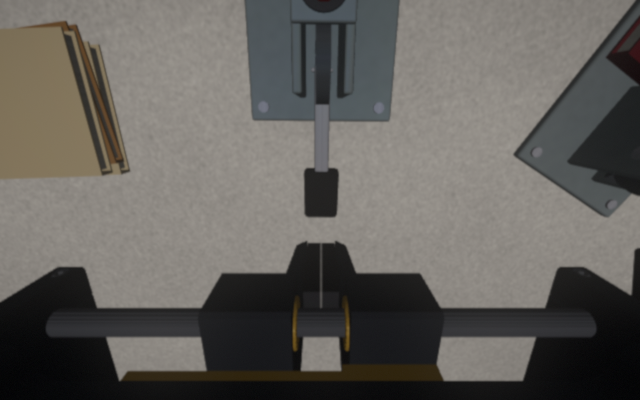

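The side view shows the lever holding itself well down, paddle at (321,311). In the wrist view the paddle at (320,195) back-projects to the last-notch position 124 mm before the hinge. Now I move over the button.

apply_moves(
  delta_pos=[
    [-0.5,0,-2],
    [-0.5,0,-4],
    [-0.5,0,-6],
    [-0.5,0,-8],
    [-0.5,0,-10],
    [-0.5,0,-12],
    [0,0,-14],
    [0,0.1,-16],
    [0,0.2,-17.2],
    [0,0.2,-17.2],
  ],
  yaw=[0,0,0,0,0,0,0,0,0,0],
  gripper=[0,0,0,0,0,0,0,0,0,0],
)

```text
clock: 6.08
tool_pos: [0.6346, 0.1798, 0.2131]
eef_rot: [0.705, 0.063, -0.703, 0.072]
contact_force: [-0.1, -0.3, -0.1]
opening: 0.01
```

```bash
python3 - <<'E'
from h import *
print(get_state()['contact_force'])
save('scene','c4.png'); p=camera_params('wrist');
save('side','s4.png'); print(spot_point('green_paddle','side')[:1],spot_point('green_button_top','scene')[:1])
go((.6325,.180,.128))
E
```

```text
[-0.08016519 -0.32046213 -0.08444669]
[{'pixel': [320.4, 310.0], 'score': 0.83}] []
t 6.2833 delta [ 8.63 -0.11 -0.11] yaw 0.003 tilt [ 0.001 -0.013 -1.   ] pos [0.6315 0.1798 0.2143]
```

View pics/c4.png

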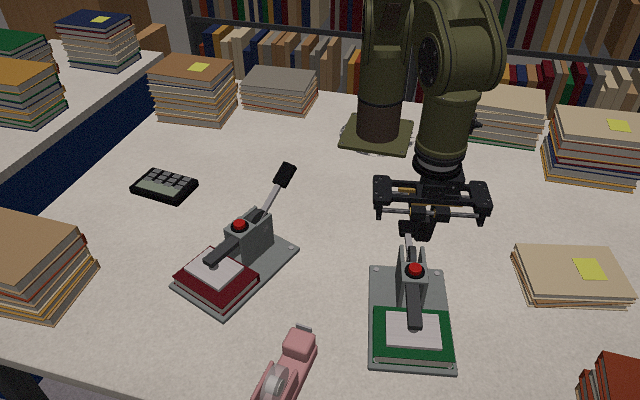

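View pics/s4.png

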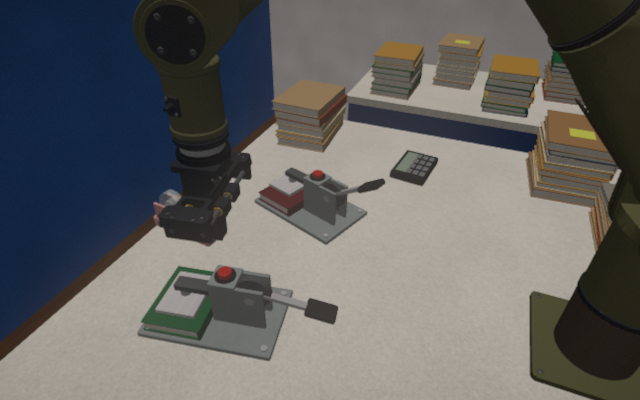

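The scene view has the shut fingertips at about (417,238), above the button at (415,269). The side view has the lever still caught, paddle at (320,311). Next is the button press.

apply_moves(
  delta_pos=[
    [2,-0.1,-0.1],
    [4,-0.1,-0.1],
    [6,-0.1,-0.1],
    [7,-0.1,-0.1],
    [7.6,-0.1,-0.1],
    [8,-0.1,-0.1],
    [8.3,-0.1,-0.1],
    [8.5,-0.1,-0.1],
    [8.5,-0.1,-0.1],
  ],
  yaw=[0,0,0,0,0,0,0,0,0],
  gripper=[0,0,0,0,0,0,0,0,0],
)

```text
clock: 7.03
tool_pos: [0.6328, 0.1801, 0.1301]
eef_rot: [0.704, 0.063, -0.703, 0.073]
contact_force: [-1.7, -0.2, 4.9]
opening: 0.006
```

```bash
python3 - <<'E'
from h import *
print(get_state()['contact_force'])
save('side','s5.png'); print(spot_point('green_paddle','side')[:1])
go((.6325,.180,.128))
E
```

```text
[-1.6529703  -0.22944949  4.90441312]
[{'pixel': [313.4, 274.3], 'score': 0.73}]
t 7.1333 delta [0.22 0.   0.03] yaw 0.003 tilt [ 0.002 -0.013 -1.   ] pos [0.6328 0.1801 0.1302]
```

View pics/s5.png

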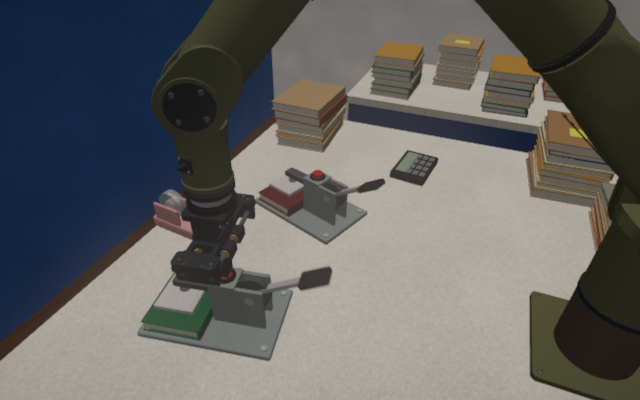

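The lever is springing up, paddle at (315,278) and still moving. I'll hold the button down until it is fully up.

apply_moves(
  delta_pos=[
    [0.15,0,0],
    [0.15,0,0],
    [0.15,0,0],
    [0.15,0,0],
    [0.15,0,0],
    [0.15,0,0],
    [0.15,0,0],
    [0.15,0,0],
    [0.15,0,0],
    [0.15,0,0],
  ],
  yaw=[0,0,0,0,0,0,0,0,0,0],
  gripper=[0,0,0,0,0,0,0,0,0,0],
)

```text
clock: 7.97
tool_pos: [0.6328, 0.1801, 0.1287]
eef_rot: [0.704, 0.063, -0.703, 0.072]
contact_force: [-2.5, -0.2, 4.7]
opening: 0.004
```

```bash
python3 - <<'E'
from h import *
print(get_state()['contact_force'])
save('side','s6.png'); print(spot_point('green_paddle','side')[:1])
a=cv2.imread('pics/side1.png')[245:320,260:345].astype(int);b=cv2.imread('pics/s6.png')[245:320,260:345].astype(int)
print(abs(a-b).mean(), (abs(a-b).max(2)>60).sum())
E
```

```text
[-2.49852925 -0.17191378  4.65652049]
[{'pixel': [309.4, 268.4], 'score': 0.87}]
7.484915032679739 0
```

The lever looks the same as in the starting picture. I'll withdraw upward.

apply_moves(
  delta_pos=[
    [-1,0,0],
    [-3,0,0],
    [-6,0,0],
    [-9,0,0],
    [-12,0,0],
    [-15,0,0],
    [-17,0,0],
    [-17,0,0],
    [-17,0,0],
  ],
  yaw=[0,0,0,0,0,0,0,0,0],
  gripper=[0,0,0,0,0,0,0,0,0],
)

```text
clock: 8.82
tool_pos: [0.6331, 0.1824, 0.3]
eef_rot: [0.705, 0.064, -0.702, 0.072]
contact_force: [-0.3, 0.4, -0.2]
opening: 0.008
```

```bash
python3 - <<'E'
from h import *
print(get_state()['contact_force'],get_state()['tool_pos'])
b=save('side','s7.png')[:,:,::-1].astype(int); print(spot_point('green_paddle','side')[:1])
a=cv2.imread('pics/side1.png').astype(int)
for w in [(245,320,260,345),(160,245,250,390)]:
    d=abs(a-b)[w[0]:w[1],w[2]:w[3]].max(2); print((d>60).sum())
E
```

```text
[-0.33908239  0.42686031 -0.15784335] [0.63309933 0.18243197 0.30001438]
[{'pixel': [308.5, 271.8], 'score': 0.61}]
0
0
```

View pics/s7.png

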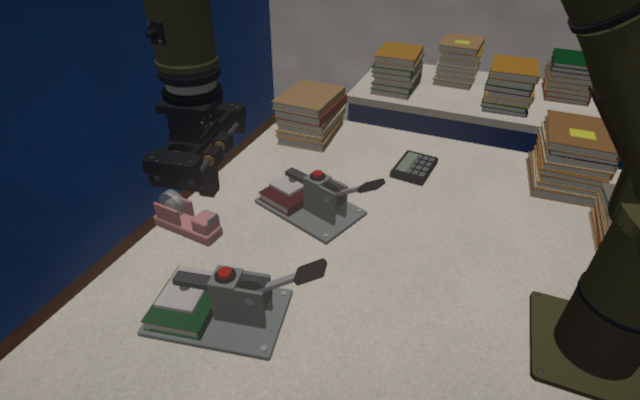

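The side view shows the green lever fully up (311,271), the maroon lever untouched (370,185) and the arm clear of everything.

```bash
python3 -c "
from plant import *
print(finish_job())"
```

```text
the job is handed in; nothing more can be done
None
```

The job is done and handed in at about 9 s on the robot's clock.

- **Press down:** I pushed the green press's lever down to its end stop, then lifted clear. Pictures over the next 2 s showed it holding by itself in the last notch, with the paddle about 124 mm before the hinge.
- **Release:** I pressed the red button about 6 mm with about 5 N and held it for roughly a second while the lever sprang up, then withdrew.
- **Last checks:** the side picture showed no difference from the starting one around either lever, so green is fully up and maroon is untouched. The arm is clear, and the contact force is about zero.
- **Forces:** the highest wrist force I read was 38 N in z, with the closed fingertips pushing the paddle against its stop. The limits are 40 N for the arm or gripper body and 120 N for the wrist.
- **Disagreements:** the first point estimates were off by about 5 mm in height. The red blob and the wrist view corrected them. Once the green lever was down, the network did not find the button in the wrist view or, later, in the scene view. I used the earlier fix, and the press met the button where expected.

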